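# Sweep price discs through the gate in colour order

## Robot

A 7-joint arm with a two-finger parallel gripper is mounted at the origin on the work surface. World frame = base frame: x ahead of the robot, y to its left, z up, the work surface at z = 0. Lengths are in m, angles in rad, forces in N, time in s.
With the tool pointing down it reaches from about 0.425 to 0.875 m from the base axis. Payload 8.4 kg.
Tool frame: the origin (TCP) lies at the very end of the fingers, on their centre line; the grasp point (between the pads) lies 19 mm behind it; z points along the fingers, y is the line along which they close (so a half turn about z gives the same grasp; the last joint's range is limited). The gripper opens to 87 mm and grips with 3 to 60 N. Pads are 19 mm wide; open, the fingers measure 117 mm over their backs; the gripper's body (75 mm by 190 mm) begins 51 mm behind the grasp point.
Start: joints at [1.207, 0.333, 0.04, 1.465, -0.013, 1.343, -0.059], TCP at [0.17, -0.627, 0.199] pointing down, gripper open.
Joint ranges: [-2.58, 2.58], [-0.38, 2.09], [-1.3, 1.39], [0.25, 2.4], [-1.5, 4.64], [0.08, 2.09], [-2.65, 2.65]. Speed limits (rad/s): [2.22, 2.22, 2.79, 2.79, 3.14, 3.14, 3.14].

## Interface

Orientations are given as a unit quaternion [w, x, y, z].
In Python, from plant import * gives the robot as it stands.
- The arm moves only by the tool arm_command, never from a script. Its argument "commands" is text: rows parted by semicolons, each of 7 numbers parted by spaces: the shift along the tool's x, y, z as a fraction of full scale, then the turn, a rotation vector about the tool's x, y, z as a fraction of full scale, then the closure, from 0 (fully open) to 1 (shut). In form: tx ty tz ax ay az hand; .... A call has 1 to 12 rows; each row is the pose to reach, as a shift and turn from the pose commanded when the call began, along the tool's axes at that moment; what a row does not reach only later rows make up. Full scale, the value 1, is 0.15 m for a shift and 1.5 rad for a turn. A row lasts 1/10 s, in which the tool goes at most 50 mm and 8.59 degrees, less where a joint would pass 70% of its speed; a pose out of reach is approached as far as the arm can. A call with a number of a shift or a turn outside -1 to 1 is refused whole. A call with a gripper value outside its range is refused whole. The fingers move at their own pace and stop on an object; "newtons" is the grip in N (left out, the last holds). Time passes only in rows, so rows that repeat a pose let the fingers close. It gives the time, the measured TCP pose, the force, the opening and the grip force at its end, in the units of the state.
- state(): the state, without advancing time (a new reading comes with each control period).
- camera(name): name is "side" or "top" or "wrist"; returns a dict with "image" (384x512x3 uint8, red, green, blue), "camera_matrix" (3x3 intrinsics, pixels), "R" (3x3) and "t" (3): a world point X has camera coordinates R X + t. Camera axes: x right, y down, z forward; pixel columns grow to the right and rows downward; lengths in m; the calibration is good to about 2 mm. The wrist camera is an equidistant fisheye: a pixel r from the principal point sees the ray r / f radians off the axis. A picture is of the moment at which its call begins. There is no depth.
- close_job(): hands the job in; it is judged then, once.
The state is a dict: "time": time; "q": joint angles; "joint_vel": joint speeds; "joint_efforts": joint torques, N m; "tcp_pos": TCP position; "eef_rot": TCP orientation; "wrist_force": force on the tool from outside, world axes, zero at the start; "moment": the same for the moment, N m; "gripper_width": finger opening in m; "finger_force": force on a finger pad.
Only numpy, scipy, OpenCV 4.12 (cv2) and the standard library are available. Lean on these libraries where they do the work, as an engineer would, in place of code of your own. Each camera call takes 0.05 s, during which the arm holds its last target. There are 200 camera calls.

## Task

Push the coloured price discs across the sorting tray with the fingertips, one at a time through the gate in its rim, so that each drops into the catch slot behind it: red first, then yellow, then blue. Only slide them, never lift them or carry them over the rim, and leave the pen, the tape roll and the cup undisturbed.

Things in the scene. Friction and masses are not known exactly. Their poses are not given: they have to be found in the camera images.
- tray: white sorting tray, green rim, fixed to the table, turned up to 0.4 rad. Origin at table height; its x points out through the gate (away from the robot), y left of that, z up. Flat deck 46 mm above the table, clear inside the rim from x -135 to +45 mm, y -135 to +135 mm. Rim 5 mm thick, its top 12 mm above the deck (58 mm above the table).
- deck (a point): middle of the clear deck, at deck height (tray x = -45 mm, y = 0). At the start one disc lies near the tray's middle line at x about -60 to -48 mm, and one on either side at y about +-58 to +-70 mm, x about -30 to 0 mm; which colour is where varies.
- gate (a point): middle of the gate on the deck's outer edge, at deck height (tray x = 50 mm, y = 0). The gate is a 40 mm wide gap in the far rim; 45-degree guides of rim height stand before it, reaching back to tray x = 30 mm, where they are 70 mm apart. The deck ends at this edge: a disc whose middle is pushed past it tips and slides down by itself.
- slot (a point): middle of the catch slot's flat metal floor (tray x = 120 mm, y = 0, 4 mm above the table). The slot is a pocket open at the top behind the gate, tray x 50 to 155 mm, y -40 to +40 mm, walls as high as the rim; a slippery polished 52-degree ramp leads down from the gate's edge to the equally slippery floor at x = 83 mm.
- red_disc_center (a point): middle of the red price disc: a flat round plastic disc, 30 mm diameter, 10 mm thick, about 15 g, red with a small white paper dot on top; it starts lying flat on the tray's deck. This point is the centre of the solid disc, 5 mm above its underside (51 mm above the table at the start).
- yellow_disc_center (a point): middle of the yellow price disc: a flat round plastic disc, 30 mm diameter, 10 mm thick, about 15 g, yellow with a small white paper dot on top; it starts lying flat on the tray's deck. This point is the centre of the solid disc, 5 mm above its underside (51 mm above the table at the start).
- blue_disc_center (a point): middle of the blue price disc: a flat round plastic disc, 30 mm diameter, 10 mm thick, about 15 g, blue with a small white paper dot on top; it starts lying flat on the tray's deck. This point is the centre of the solid disc, 5 mm above its underside (51 mm above the table at the start).
- pen: loose red marker pen lying on the table beyond the tray, 133 mm long, 17 mm thick; origin under its middle, x along it. Leave it alone.
- tape: loose roll of green tape lying flat on the table, 84 mm diameter, 60 mm hole, 20 mm high; origin at the centre of its underside. Leave it alone.
- cup: loose copper-coloured cup standing on the table, 68 mm across its rim, 75 mm high; origin at the centre of its underside. Leave it alone.
Mind the look-alikes: they are no part of the job. There is more than one size of the part that bears blue_disc_center; the job needs the middle-sized.

How it is judged:
By the outcome, as a careful person would: the job done as asked, in the order asked, and still so for the second after the job is handed in, with the robot touching nothing.
It also fails if it takes over 70 s, if anything falls off the work surface, if the arm or the gripper's body presses on something with over 40 N, if the wrist force passes 120 N, or if a joint passes its speed limit or range.

## Working session

There is one attempt and no reset: what is moved stays moved. The work goes in short steps, Python scripts to look and compute and a tool call to move; the robot and the scene stay as the last step left them, time stands still between calls to the robot, and variables do not carry over. Pictures are saved under pics/ and viewed, at most 10 in all, crops included, and the job is handed in when it is done.

Besides the shell and the picture viewer there is one more tool, called after "Emit:" as a command line: name --argument value ..., lists and objects as JSON in quotes. arm_command: Moves the arm, as the interface text tells. Shift numbers are shares of 0.15 m and turn numbers shares of 1.5 rad, none past 1 either way. Its arguments: {"type":"object","properties":{"commands":{"type":"string"},"newtons":{"type":"number"}},"required":["commands"]}

```bash
mkdir -p pics; python3 - <<'E'
from plant import *
import cv2,pickle
d={}
for n in("top","side"):
    c=camera(n); d[n]=c; cv2.imwrite(f"pics/{n}0.png",cv2.resize(c["image"][:,:,::-1],(800,600),interpolation=cv2.INTER_CUBIC))
    print(n,c["camera_matrix"],c["R"],c["t"])
pickle.dump(d,open("c0.pkl","wb"))
s=state();print(s["time"],s["tcp_pos"],s["eef_rot"],s["gripper_width"])
E
```

```text
top [[441.24259426   0.         246.88387395]
 [  0.         441.24259426 184.21818305]
 [  0.           0.           1.        ]] [[-1.84189116e-02 -9.99830296e-01 -3.49421201e-04]
 [-9.89395297e-01  1.82770355e-02 -1.44093361e-01]
 [ 1.44075294e-01 -2.30832719e-03 -9.89564036e-01]] [0.04517903 0.61929595 0.70727576]
side [[410.85728318   0.         254.99950073]
 [  0.         410.85728318 196.99820045]
 [  0.           0.           1.        ]] [[-0.99344433 -0.11377928  0.01107438]
 [-0.07761478  0.60019623 -0.79607816]
 [ 0.0839304  -0.79171886 -0.6050925 ]] [0.6071499  0.08905767 0.73123698]
0.1 [ 0.16993861 -0.62691942  0.19784876] [-6.96716288e-04  9.91250390e-01  1.31993001e-01 -1.62897553e-04] 0.08691352005947785
```

View pics/top0.png

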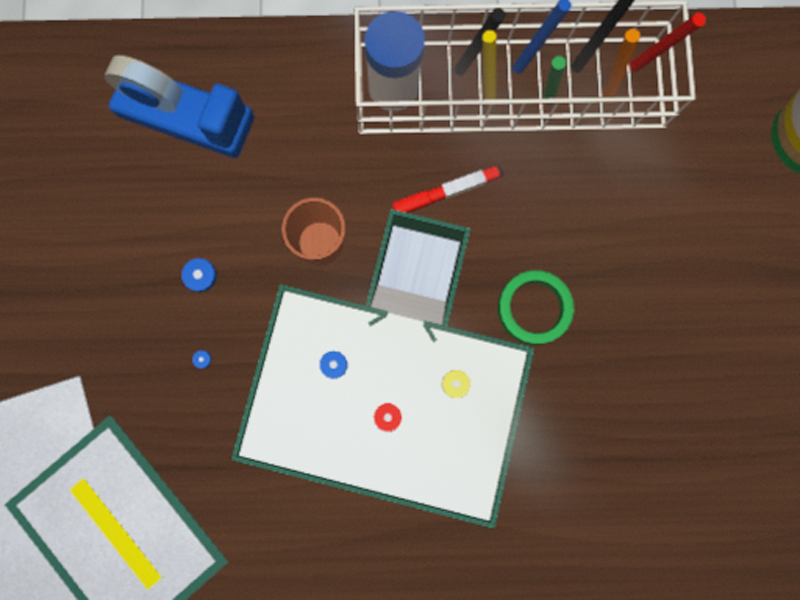

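View pics/side0.png

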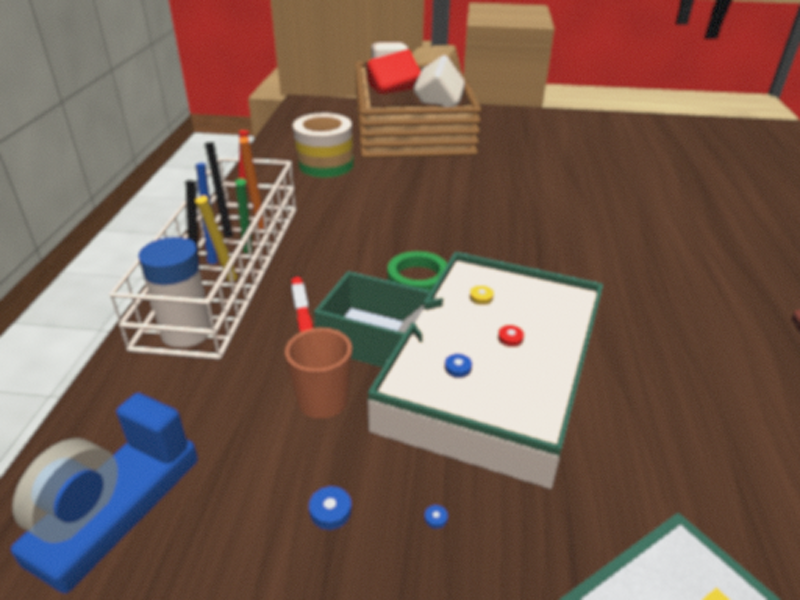

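The top view shows the deck discs: blue at (333,365), red at (388,417) and yellow at (456,384). The rim corners are at about (281,287), (532,350), (494,525) and (235,459). The gate faces up and slightly right at (410,315). In the side view yellow is at (482,293), red at (511,334) and blue at (458,364). The two blue discs on the table are look-alikes, one larger and one smaller.

```bash
cat > h.py <<'E'
import numpy as np,cv2
from scipy.optimize import least_squares
def proj(c,X):
    p=(c["R"]@np.atleast_2d(X).T).T+c["t"]; p=p@c["camera_matrix"].T; return p[:,:2]/p[:,2:]
def ray(c,uv,z):
    d=c["R"].T@np.linalg.inv(c["camera_matrix"])@[uv[0],uv[1],1]; o=-c["R"].T@c["t"]
    return o+d*(z-o[2])/d[2]
def tri(cs,uvs):
    return least_squares(lambda X:np.concatenate([proj(c,X)[0]-u for c,u in zip(cs,uvs)]),[.6,-.0,.05]).x
RG={"red":[((0,120,90),(8,255,255)),((172,120,90),(180,255,255))],"yellow":[((22,80,120),(35,255,255))],"blue":[((100,120,60),(125,255,255))]}
def blob(c,col,near,r=14):
    h=cv2.cvtColor(c["image"],cv2.COLOR_RGB2HSV); m=sum(cv2.inRange(h,a,b) for a,b in RG[col])
    v,u=np.nonzero(m); k=np.hypot(u-near[0],v-near[1])<r
    if k.sum()<5: return None
    (p,_,_)=cv2.minAreaRect(np.c_[u,v][k].astype(np.float32)) ; return np.array([(u[k].min()+u[k].max())/2,(v[k].min()+v[k].max())/2])
E
python3 - <<'E'
from h import *
import pickle
d=pickle.load(open("c0.pkl","rb")); T,S=d["top"],d["side"]
px=lambda a:(np.array(a)+.5)/1.5625-.5
co=[[50,140],[50,-140],[-140,-140],[-140,140]]
ct=px([[281,287],[532,350],[494,525],[235,459]]); cs=px([[373,395],[459,255],[602,287],[558,445]])
print("corners tri",[tri([T,S],[a,b]).round(4) for a,b in zip(ct,cs)])
L=np.c_[np.array(co)/1000,np.zeros(4)]
def W(p,L):
    c,s=np.cos(p[2]),np.sin(p[2]); return np.c_[p[0]+c*L[:,0]-s*L[:,1],p[1]+s*L[:,0]+c*L[:,1],L[:,2]+p[3]]
for use in("top","both"):
    f=lambda p:np.concatenate([(proj(T,W(p,L))-ct).ravel()]+([(proj(S,W(p,L))-cs).ravel()] if use=="both" else [[30*(p[3]-.058)]]))
    r=least_squares(f,[.6,0,-.2,.058]); print(use,r.x.round(4),r.fun.round(1))
p=r.x
for n,a,b in(("red",(388,417),(511,334)),("yellow",(456,384),(482,293)),("blue",(333,365),(458,364))):
    A=blob(T,n,px(a));B=blob(S,n,px(b)); X=tri([T,S],[A,B]); c,s=np.cos(p[2]),np.sin(p[2]); q=X[:2]-p[:2]
    print(n,A,B,X.round(4),"tray",[round(c*q[0]+s*q[1],4),round(-s*q[0]+c*q[1],4)], "top z.053",ray(T,A,.053).round(4))
g=W(p,np.array([[.05,0,0]]));print(g, "gate px meas top",ray(T,px([404,318]),.046))
E
```

```text
corners tri [array([0.6212, 0.1469, 0.0543]), array([ 0.5481, -0.1198,  0.0555]), array([ 0.3703, -0.0724,  0.0537]), array([0.4438, 0.193 , 0.0586])]
top [ 0.5393  0.0255 -0.2617  0.0417] [ 0.6 -0.  -0.1 -0.9 -0.4  0.5 -0.1  0.3 -0.5]
both [ 0.5394  0.0238 -0.2654  0.0535] [ 0.7 -1.4  2.4 -1.   1.4  2.1 -0.9  0.6 -2.4 -0.4 -2.3 -0.6  0.7 -0.5
  2.2  4. ]
red [248.  266.5] [326.5 214. ] [0.4827 0.0344 0.0537] tray [np.float64(-0.0575), np.float64(-0.0046)] top z.053 [0.4823 0.0345 0.053 ]
yellow [291.5 245. ] [308. 188.] [ 0.5159 -0.038   0.0542] tray [np.float64(-0.0065), np.float64(-0.0658)] top z.053 [ 0.516  -0.0381  0.053 ]
blue [213. 233.] [293.  233.5] [0.5384 0.0915 0.0533] tray [np.float64(-0.0187), np.float64(0.065)] top z.053 [0.5381 0.0915 0.053 ]
[[0.58768616 0.0106899  0.05354887]] gate px meas top [0.58682283 0.0149136  0.046     ]
```

```bash
python3 - <<'E'
from h import *
import pickle
d=pickle.load(open("c0.pkl","rb")); T=d["top"]
p=[.5393,.0255,-.2640]
c,s=np.cos(p[2]),np.sin(p[2])
# rectified at rim-top height: tray x up, y left, 2.6 px/mm; frame x -150..70, y +-150
k=2.6
src=[];dst=[]
for x,y in((-.14,-.14),(-.14,.14),(.05,.14),(.05,-.14)):
    w=[p[0]+c*x-s*y,p[1]+s*x+c*y,.058]; src.append(proj(T,w)[0]); dst.append([(150-1000*y)*k,(70-1000*x)*k])
M=cv2.getPerspectiveTransform(np.float32(src),np.float32(dst))
im=cv2.warpPerspective(T["image"],M,(int(300*k),int(220*k)),flags=cv2.INTER_CUBIC)
for a in dst: cv2.drawMarker(im,tuple(int(v) for v in a),(255,0,255),cv2.MARKER_CROSS,24,1)
for y in(-40,-35,-20,0,20,35,40): x=30 if abs(y)==35 else 50; cv2.drawMarker(im,(int((150-y)*k),int((70-x)*k)),(255,0,255),cv2.MARKER_CROSS,14,1)
cv2.imwrite("pics/rect.png",im[:,:,::-1])
E
```

```text
(no output)
```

View pics/rect.png

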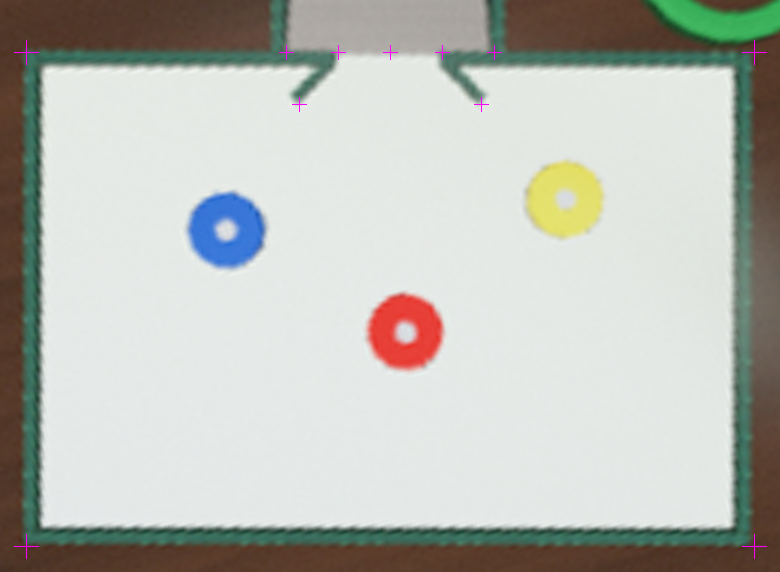

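The tray pose is confirmed to about 1 mm. Next I swing over to the tray, turn the tool to the tray's axes and leave a gap of about 12 mm between the fingers, so that they cradle a disc.

Emit:
arm_command --commands "0.15 -0.12 0 0 0 0.06 0.86; 0.4 -0.34 0 0 0 0.15 0.86; 0.7 -0.6 0 0 0 0.25 0.86; 0.9 -0.77 0 0 0 0.32 0.86; 0.98 -0.83 0 0 0 0.353 0.86; 0.98 -0.83 0 0 0 0.353 0.86" --newtons 10

```text
time: 0.7
tcp_pos: [0.2818, -0.4661, 0.1987]
eef_rot: [-0.0, 0.992, -0.13, 0.0]
wrist_force: [0.5, -0.5, -0.4]
gripper_width: 0.0474
finger_force: 0.0
```

```bash
cat > pl.py <<'E'
from plant import *
from h import *
from scipy.spatial.transform import Rotation as Ro
P=np.array([.5393,.0255,-.2640])
def tray(w):
    c,s=np.cos(P[2]),np.sin(P[2]); q=np.array(w[:2])-P[:2]; return np.array([c*q[0]+s*q[1],-s*q[0]+c*q[1]])
def st():
    s=state(); q=s["eef_rot"]; R=Ro.from_quat([q[1],q[2],q[3],q[0]]).as_matrix()
    print("t",round(s["time"],2),"tray mm",(tray(s["tcp_pos"])*1000).round(1),"z",round(s["tcp_pos"][2]*1000,1),"yaw rel",round(np.arctan2(R[1,0],R[0,0])-P[2],4),"tilt",R[:2,2].round(4),"w",round(s["gripper_width"],4),"F",np.round(s["wrist_force"],1))
def discs(tag=None,cols=("red","yellow","blue")):
    T=camera("top"); 
    h=cv2.cvtColor(T["image"],cv2.COLOR_RGB2HSV)
    for n in cols:
        m=sum(cv2.inRange(h,a,b) for a,b in RG[n]); v,u=np.nonzero(m)
        pts=np.array([tray(ray(T,(a,b),.053)) for a,b in zip(u,v)])*1000
        k=(abs(pts[:,0]+40)<92)&(abs(pts[:,1])<130)|((pts[:,0]>50)&(pts[:,0]<150)&(abs(pts[:,1])<38))
        if k.sum()<5: print(n,"none",k.sum()); continue
        q=pts[k]; print(n,k.sum(),"mid",((q.min(0)+q.max(0))/2).round(1),"size",np.ptp(q,axis=0).round(1),"mean",q.mean(0).round(1))
    if tag: cv2.imwrite(f"pics/{tag}.png",cv2.resize(T["image"][120:380,130:400,::-1],None,fx=2.2,fy=2.2,interpolation=cv2.INTER_CUBIC))
E
python3 -c "
from pl import *
st();discs()"
```

```text
t 0.7 tray mm [-120.3 -541.8] z 198.7 yaw rel 0.0031 tilt [0.0006 0.0006] w 0.0474 F [ 0.5 -0.5 -0.4]
red 214 mid [-57.5  -5.8] size [27.8 27.4] mean [-57.6  -5.9]
yellow 223 mid [ -6.1 -67.7] size [27.9 28.4] mean [ -6.2 -67.6]
blue 207 mid [-18.1  63.4] size [27.6 27.4] mean [-18.1  63.2]
```

Emit:
arm_command --commands "0.12 -0.15 0 0 0 0 0.86; 0.35 -0.45 0 0 0 0 0.86; 0.6 -0.75 0 0 0 0 0.86; 0.67 -1 0 0 0 0 0.86"

```text
time: 1.15
tcp_pos: [0.4144, -0.3539, 0.1982]
eef_rot: [0.0, 0.991, -0.133, 0.0]
wrist_force: [0.7, -0.7, -0.3]
gripper_width: 0.0152
finger_force: 0.0
```

Emit:
arm_command --commands "0 -0.3 0.05 0 0 0 0.86; 0 -0.6 0.15 0 0 0 0.86; 0 -0.95 0.25 0 0 0 0.86; 0 -1 0.25 0 0 0 0.86"

```text
time: 1.55
tcp_pos: [0.4531, -0.2039, 0.1594]
eef_rot: [-0.001, 0.992, -0.129, -0.001]
wrist_force: [0.4, -0.5, -0.2]
gripper_width: 0.0121
finger_force: 0.0
```

Emit:
arm_command --commands "0 -0.3 0.05 0 0 0 0.86; 0 -0.6 0.15 0 0 0 0.86; 0 -0.8 0.25 0 0 0 0.86; 0 -0.85 0.25 0 0 0 0.86"

```text
time: 1.95
tcp_pos: [0.4859, -0.0829, 0.1219]
eef_rot: [-0.001, 0.991, -0.13, -0.001]
wrist_force: [-0.1, -0.2, -0.3]
gripper_width: 0.0121
finger_force: 0.0
```

```bash
python3 -c "
from pl import *
st()"
```

```text
t 1.95 tray mm [ -23.3 -118.6] z 121.9 yaw rel 0.0028 tilt [-0.0026  0.0016] w 0.0121 F [-0.1 -0.2 -0.3]
```

Emit:
arm_command --commands "-0.12 -0.2 0 0 0 0 0.86; -0.3 -0.5 0.05 0 0 0 0.86; -0.45 -0.75 0.15 0 0 0 0.86; -0.453 -0.753 0.3 0 0 0 0.86; -0.453 -0.753 0.3 0 0 0 0.86; -0.453 -0.753 0.3 0 0 0 0.86"

```text
time: 2.55
tcp_pos: [0.4508, 0.0398, 0.0791]
eef_rot: [0.0, 0.991, -0.133, -0.0]
wrist_force: [-0.5, 0.4, 0.8]
gripper_width: 0.012
finger_force: 0.0
```

```bash
python3 -c "
from pl import *
st();discs('b1')
c=camera('side');cv2.imwrite('pics/b1s.png',cv2.resize(c['image'][130:300,200:400,::-1],None,fx=3.5,fy=3.5,interpolation=cv2.INTER_CUBIC))
st()"
```

```text
t 2.55 tray mm [-89.2  -9.3] z 79.1 yaw rel -0.0031 tilt [-0.0005 -0.0001] w 0.012 F [-0.5  0.4  0.8]
red 3925 mid [-87.8  -6.9] size [ 88.4 246.1] mean [-102.4  -36.6]
yellow 212 mid [ -5.9 -67.5] size [27.5 28.8] mean [ -5.5 -67.7]
blue 207 mid [-18.1  63.4] size [27.6 27.4] mean [-18.1  63.2]
t 2.65 tray mm [-88.7  -8.8] z 79.7 yaw rel -0.0035 tilt [0.0012 0.    ] w 0.0125 F [-0.4 -0.2  0.1]
```

View pics/b1s.png

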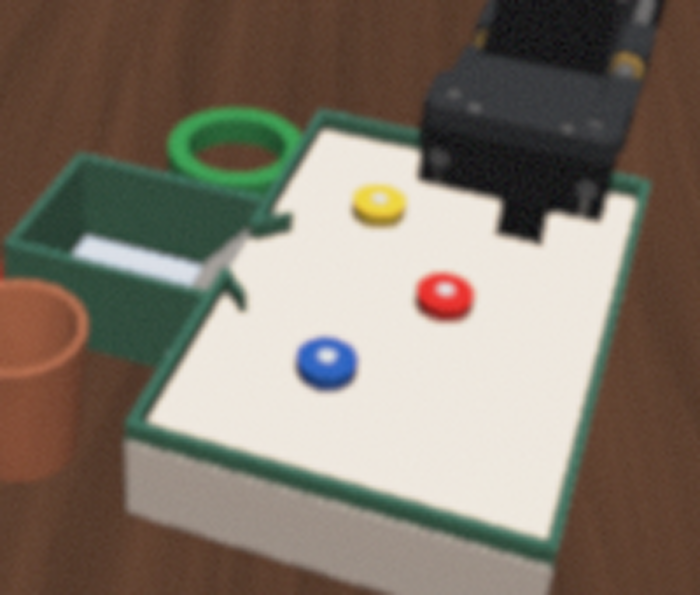

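The side view shows closed fingertips at about (500–543, 236) in the crop, behind the red disc at (445,290). Nothing has been touched. I'll check this tip against the measured pose.

```bash
python3 -c "
from pl import *
c=camera('side')
for u,v in((498,233),(543,241)): print(tray(ray(c,((u+.5)/3.5-.5+200,(v+.5)/3.5-.5+130),.0795))*1000)
st()
camera('side');st();camera('side');st()"
```

```text
[-74.45505169 -31.85539361]
[-96.32389173 -33.87402133]
t 2.7 tray mm [-88.8  -8.6] z 79.7 yaw rel -0.0033 tilt [0.0014 0.    ] w 0.012 F [ 0.4 -0.1 -0.7]
t 2.75 tray mm [-89.   -8.4] z 79.6 yaw rel -0.0029 tilt [0.0013 0.    ] w 0.0121 F [ 0.1 -0.1  0.3]
t 2.8 tray mm [-89.2  -8.1] z 79.5 yaw rel -0.0025 tilt [0.0012 0.    ] w 0.0121 F [ 0.  -0.4 -1.1]
```

```bash
python3 -c "
from pl import *
c=camera('side')['image'][160:230,310:400,::-1]; w=camera('wrist')['image'][:,:,::-1]
c=cv2.resize(c,(390,300),interpolation=cv2.INTER_CUBIC); c=cv2.convertScaleAbs(c,alpha=1.0)
cl=cv2.createCLAHE(6,(4,4)); g=cl.apply(cv2.cvtColor(c,cv2.COLOR_BGR2GRAY))
w=cv2.resize(w,(400,300))
out=np.vstack([np.hstack([c,w]),np.hstack([cv2.cvtColor(g,cv2.COLOR_GRAY2BGR),cv2.resize(camera('wrist')['image'][180:384,150:400,::-1],(400,300))])])
cv2.imwrite('pics/b2.png',out)"
```

```text
(no output)
```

View pics/b2.png

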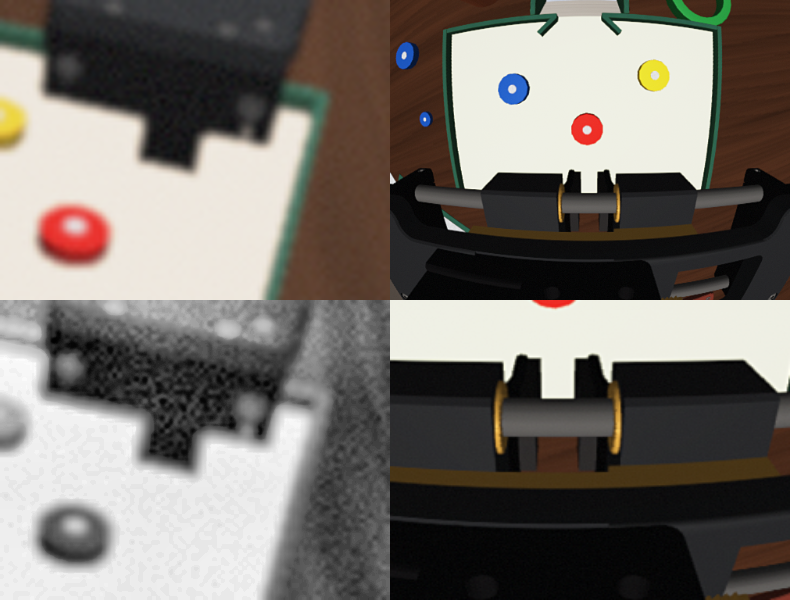

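```bash
python3 -c "
from pl import *
s=state();c=camera('side');w=camera('wrist')
X=s['tcp_pos'];print(X)
for dz in(0,.02,.03): print('side px of tcp',proj(c,X+[0,0,dz]), 'crop',(proj(c,X+[0,0,dz])-[310,160])*[390/90,300/70])
K=w['camera_matrix'];C=-w['R'].T@w['t'];print('cam',C.round(4),'rel tcp',(C-X).round(4))
def fray(uv,z):
    d=(np.array(uv)-K[:2,2])/K[0,0]; r=np.hypot(*d); v=np.array([*(np.sin(r)*d/r),np.cos(r)]); v=w['R'].T@v
    return C+v*(z-C[2])/v[2], v
h=cv2.cvtColor(w['image'],cv2.COLOR_RGB2HSV)
for n in RG:
    m=sum(cv2.inRange(h,a,b) for a,b in RG[n]);nn,l,stt,ce=cv2.connectedComponentsWithStats(m.astype(np.uint8))
    for i in range(1,nn):
        if stt[i,4]>100: print(n,stt[i,4],ce[i].round(1),(tray(fray(ce[i],.053)[0])*1000).round(1))
def fproj(X):
    p=w['R']@X+w['t']; r=np.arctan2(np.hypot(p[0],p[1]),p[2]); return K[:2,2]+K[0,0]*r*p[:2]/np.hypot(p[0],p[1])
print('tcp in wrist img',fproj(X),'scaled 400x300 +390',fproj(X)*400/512+[390,0])
st()"
```

```text
[0.45054236 0.0415017  0.07901642]
side px of tcp [[347.93680351 206.60433444]] crop [[164.3928152 199.7328619]]
side px of tcp [[349.73445259 197.10347128]] crop [[172.1826279 159.0148769]]
side px of tcp [[350.65762131 192.22437683]] crop [[176.18302568 138.10447214]]
cam [0.5201 0.0232 0.2643] rel tcp [ 0.0695 -0.0183  0.1852]
red 1185 [252.4 164.2] [-57.7  -5.8]
red 113 [404.3 380.1] [-324.4 -194.6]
yellow 1161 [338.2  95.5] [ -6.7 -67.5]
blue 583 [18.9 69.8] [ 33.2 201. ]
blue 1081 [157.7 112.7] [-18.7  63.1]
blue 201 [ 44.6 151.5] [-42.8 173.1]
tcp in wrist img [255.11197334 218.9638967 ] scaled 400x300 +390 [589.30622917 171.06554429]
t 3.05 tray mm [-90.1  -7.6] z 78.8 yaw rel -0.0009 tilt [ 0.0002 -0.    ] w 0.0123 F [-0.6 -0.3  0.1]
```

Emit:
arm_command --commands "0 -0.01 0.06 0 0 0 0.86; 0 -0.01 0.12 0 0 0 0.86; 0 -0.01 0.17 0 0 0 0.86; 0 -0.01 0.18 0 0 0 0.86; 0 -0.01 0.18 0 0 0 0.86"

```text
time: 3.55
tcp_pos: [0.4502, 0.0433, 0.0511]
eef_rot: [-0.0, 0.991, -0.132, -0.001]
wrist_force: [0.2, 0.3, -0.1]
gripper_width: 0.0125
finger_force: 0.0
```

```bash
python3 -c "
from pl import *
s=state();c=camera('side');st();discs()
a=cv2.resize(c['image'][160:240,300:400,::-1],(500,400),interpolation=cv2.INTER_CUBIC)
p=((proj(c,s['tcp_pos'])[0]+.5-[300,160])*5).astype(int);print(p);cv2.drawMarker(a,tuple(int(v) for v in p),(255,0,255),0,12,1)
w=camera('wrist')['image'][130:260,190:320,::-1];b=cv2.resize(w,(300,300));b=cv2.copyMakeBorder(b,0,100,0,0,0)
cv2.imwrite('pics/b3.png',np.hstack([a,b]))"
```

```text
t 3.6 tray mm [-90.4  -5.9] z 51.5 yaw rel -0.0006 tilt [-0.0005  0.0002] w 0.0125 F [1.4 0.  0.3]
red 3835 mid [-87.8  -4.1] size [ 88.4 240.3] mean [-102.  -26.]
yellow 229 mid [ -6.5 -67.5] size [28.7 28.8] mean [ -6.5 -67.5]
blue 207 mid [-18.1  63.4] size [27.6 27.4] mean [-18.1  63.2]
[231 302]
```

View pics/b3.png

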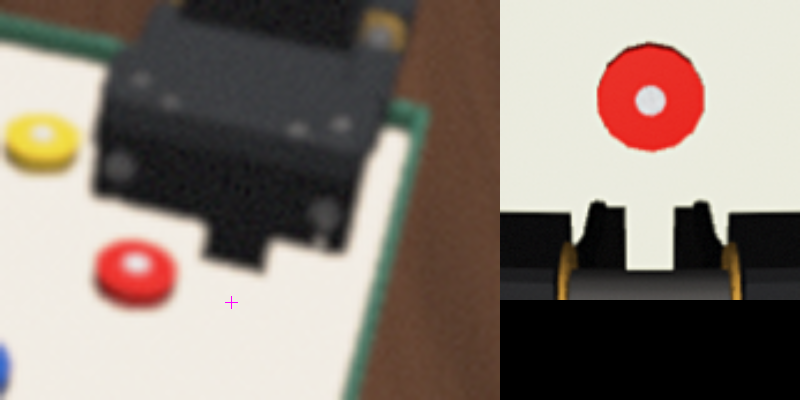

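In this view the dark tip ends at (235,267), while the reported TCP projects to (231,302). The drawn fingers therefore seem to end about 20 mm above the reported TCP. A short, slow nudge will show whether they reach the disc at this height.

Emit:
arm_command --commands "0.03 0 0 0 0 0 0.86; 0.06 0 0 0 0 0 0.86; 0.09 0 0 0 0 0 0.86; 0.11 0 0 0 0 0 0.86; 0.13 0 0 0 0 0 0.86; 0.13 0 0 0 0 0 0.86"

```text
time: 4.3
tcp_pos: [0.4698, 0.0381, 0.0516]
eef_rot: [-0.0, 0.991, -0.132, -0.0]
wrist_force: [-0.4, 0.2, -0.5]
gripper_width: 0.0123
finger_force: 0.0
```

```bash
cat >> pl.py <<'E'
def wd(cols=("red","yellow","blue")):
    w=camera("wrist");K=w['camera_matrix'];C=-w['R'].T@w['t']
    h=cv2.cvtColor(w['image'],cv2.COLOR_RGB2HSV)
    for n in cols:
        m=sum(cv2.inRange(h,a,b) for a,b in RG[n]).astype(np.uint8);nn,l,stt,ce=cv2.connectedComponentsWithStats(m)
        for i in range(1,nn):
            if stt[i,4]<100: continue
            x,y,ww,hh,A=stt[i]; d=(np.array([x+ww/2-.5,y+hh/2-.5])-K[:2,2])/K[0,0]; r=np.hypot(*d); v=w['R'].T@np.array([*(np.sin(r)*d/r),np.cos(r)])
            t=(tray(C+v*(.053-C[2])/v[2])*1000).round(1)
            if abs(t[1])<135 and -140<t[0]<160: print("wrist",n,A,(ww,hh),t)
E
python3 -c "
from pl import *
st();wd()"
```

```text
t 4.3 tray mm [-70.4  -6. ] z 51.6 yaw rel -0.001 tilt [-0.      0.0002] w 0.0123 F [-0.4  0.2 -0.5]
wrist red 1431 (np.int32(45), np.int32(44)) [-58.3  -6. ]
wrist yellow 1458 (np.int32(43), np.int32(46)) [ -6.5 -67.8]
wrist blue 1338 (np.int32(43), np.int32(44)) [-18.5  63.3]
```

The disc did not move, so the real tips end well above the reported TCP. I'll back off, descend and feel for the deck gently.

Emit:
arm_command --commands "-0.06 0 0 0 0 0 0.86; -0.13 0 0 0 0 0 0.86; -0.15 0 0 0 0 0 0.86; -0.15 0 0.03 0 0 0 0.86; -0.15 0 0.06 0 0 0 0.86; -0.15 0 0.08 0 0 0 0.86; -0.15 0 0.08 0 0 0 0.86"

```text
time: 5.05
tcp_pos: [0.4475, 0.044, 0.039]
eef_rot: [-0.0, 0.991, -0.132, -0.001]
wrist_force: [0.1, 0.6, -0.7]
gripper_width: 0.0125
finger_force: 0.0
```

Emit:
arm_command --commands "0 0 0.006 0 0 0 0.86; 0 0 0.013 0 0 0 0.86; 0 0 0.013 0 0 0 0.86"

```text
time: 5.35
tcp_pos: [0.4477, 0.0441, 0.0376]
eef_rot: [-0.0, 0.991, -0.132, -0.0]
wrist_force: [-0.3, 0.3, 0.4]
gripper_width: 0.0122
finger_force: 0.0
```

```bash
python3 -c "
from pl import *
st();wd(('red',))
s=state();c=camera('side')
g=cv2.cvtColor(c['image'],cv2.COLOR_RGB2GRAY); p=proj(c,s['tcp_pos'])[0]; print(p); u=int(round(p[0]))
for k in range(-6,10,2): print(u+k, g[int(p[1])-22:int(p[1])+8,u+k])"
```

```text
t 5.35 tray mm [-93.2  -6. ] z 37.6 yaw rel -0.0007 tilt [-0.0001  0.0001] w 0.0122 F [-0.3  0.3  0.4]
wrist red 1813 (np.int32(50), np.int32(51)) [-57.8  -5.7]
[346.13275806 226.32178627]
340 [ 26  26  28  28  20  25  40  86 143 183 199 195 183 176 191 221 234 238
 238 237 237 238 237 237 237 238 237 237 238 237]
342 [ 28  28  27  27  27  27  24  32  50  60  57  54  47  59 122 197 233 238
 237 237 238 238 237 237 238 237 237 238 237 238]
344 [ 28  26  29  30  23  22  27  23  25  21  20  17  26  38  89 159 219 235
 237 238 237 237 237 238 238 237 237 237 237 238]
346 [ 27  30  25  27  23  25  27  25  22  22  27  24  24  27  56 124 196 232
 237 238 237 238 238 237 237 238 237 238 238 237]
348 [ 28  25  17  25  26  27  27  27  21  20  25  30  23  22  34  89 160 219
 235 237 238 238 237 237 237 237 237 237 237 238]
350 [ 28  24  30  24  24  24  19  23  26  26  27  25  21  23  25  54 122 196
 232 238 237 238 238 238 237 237 237 237 237 238]
352 [ 26  28  24  23  26  26  29  30  24  23  21  30  41  56  67  87 120 177
 223 235 238 236 237 238 237 237 237 238 238 237]
354 [ 28  23  26  31  24  24  27  24  24  24  42  91 149 187 205 216 222 229
 234 237 237 237 236 237 237 238 237 237 237 238]
```

Emit:
arm_command --commands "0 0 0.02 0 0 0 0.86; 0 0 0.04 0 0 0 0.86; 0 0 0.04 0 0 0 0.86"

```text
time: 5.75
tcp_pos: [0.4474, 0.044, 0.0312]
eef_rot: [0.0, 0.991, -0.132, -0.0]
wrist_force: [0.4, -0.3, 0.5]
gripper_width: 0.0119
finger_force: 0.0
```

Emit:
arm_command --commands "0 0 0.007 0 0 0 0.86; 0 0 0.013 0 0 0 0.86; 0 0 0.013 0 0 0 0.86"

```text
time: 6.05
tcp_pos: [0.4477, 0.0441, 0.0297]
eef_rot: [-0.0, 0.991, -0.132, -0.0]
wrist_force: [-0.6, -0.9, -0.4]
gripper_width: 0.0122
finger_force: 0.0
```

Emit:
arm_command --commands "0 0 0.007 0 0 0 0.86; 0 0 0.013 0 0 0 0.86; 0 0 0.013 0 0 0 0.86"

```text
time: 6.35
tcp_pos: [0.4477, 0.044, 0.0277]
eef_rot: [0.0, 0.991, -0.132, -0.0]
wrist_force: [0.2, -0.3, -0.8]
gripper_width: 0.0126
finger_force: 0.0
```

```bash
cat >> pl.py <<'E'
def tip():
    "fingertip height: wrist view of the tips' front edge and side view of the near finger's bottom, matched in x,z"
    s=state();c=camera('side');g=cv2.cvtColor(c['image'],cv2.COLOR_RGB2GRAY).astype(float); X=np.array(s['tcp_pos']); p=proj(c,X)[0]
    r=[]
    for u in range(int(p[0])-1,int(p[0])+4):
        col=g[:,u]; v=int(p[1])-20
        while col[v]<130: v+=1
        r.append(v-(col[v]-130)/(col[v]-col[v-1]))
    ey=np.array([-np.sin(P[2]),np.cos(P[2]),0]); row=np.mean(r)
    for off in(.006,.012,.018):
        f=lambda z:proj(c,X+ey*off+[0,0,z])[0,1]-row
        print("near finger edge y +%g mm: tip above TCP %.1f mm"%(off*1e3,1e3*least_squares(f,.01).x[0]))
E
python3 -c "
from pl import *
st();tip();wd(('red',))"
```

```text
t 6.35 tray mm [-93.3  -6. ] z 27.7 yaw rel -0.0008 tilt [-0.0002  0.    ] w 0.0126 F [ 0.2 -0.3 -0.8]Traceback (most recent call last):
  File "<string>", line 3, in <module>
    st();tip();wd(('red',))
         ~~~^^
  File "pl.py", line 41, in tip
    print("near finger edge y +%g mm: tip above TCP %.1f mm"%(off*1e3,1e3*least_squares(f,.01).x[0]))
                                                                          ~~~~~~~~~~~~~^^^^^^^
    return func(*args, **kwargs)
    vector_fun = VectorFunction(
        fun_wrapped,
    ...<6 lines>...
        workers=workers
    )
    self._update_fun()
    ~~~~~~~~~~~~~~~~^^
    self.f = self.fun_wrapped(xp_copy(self.x))
             ~~~~~~~~~~~~~~~~^^^^^^^^^^^^^^^^^
    return np.atleast_1d(self.fun(x))
                         ~~~~~~~~^^^
    return self.f(x, *self.args, **self.kwargs)
           ~~~~~~^^^^^^^^^^^^^^^^^^^^^^^^^^^^^^
  File "pl.py", line 40, in <lambda>
    f=lambda z:proj(c,X+ey*off+[0,0,z])[0,1]-row
                      ~~~~~~~~^~~~~~~~
ValueError: setting an array element with a sequence. The requested array has an inhomogeneous shape after 1 dimensions. The detected shape was (3,) + inhomogeneous part.
```

```bash
sed -i 's/f=lambda z:proj(c,X+ey\*off+\[0,0,z\])/f=lambda z:proj(c,X+ey*off+[0,0,z[0]])/' pl.py; python3 -c "
from pl import *
st();tip();wd(('red',))"
```

```text
t 6.4 tray mm [-93.3  -6. ] z 27.8 yaw rel -0.0007 tilt [-0.0001  0.    ] w 0.0122 F [ 0.2 -0.5  0.6]
near finger edge y +6 mm: tip above TCP 20.6 mm
near finger edge y +12 mm: tip above TCP 25.4 mm
near finger edge y +18 mm: tip above TCP 30.2 mm
wrist red 2009 (np.int32(53), np.int32(53)) [-58.   -5.4]
```

Emit:
arm_command --commands "0 0 0.007 0 0 0 0.86; 0 0 0.013 0 0 0 0.86; 0 0 0.013 0 0 0 0.86"

```text
time: 6.8
tcp_pos: [0.4476, 0.0441, 0.0257]
eef_rot: [-0.0, 0.991, -0.132, -0.0]
wrist_force: [-0.3, -0.7, -0.1]
gripper_width: 0.0122
finger_force: 0.0
```

Emit:
arm_command --commands "0 0 0.004 0 0 0 0.86; 0 0 0.007 0 0 0 0.86; 0 0 0.007 0 0 0 0.86"

```text
time: 7.1
tcp_pos: [0.4477, 0.0441, 0.0248]
eef_rot: [-0.0, 0.991, -0.132, -0.0]
wrist_force: [1.4, 0.3, -0.1]
gripper_width: 0.012
finger_force: 0.0
```

```bash
python3 -c "
from pl import *
st();tip();st()
c=camera('side')['image'][170:250,290:390,::-1]; w=camera('wrist')['image'][130:260,190:320,::-1]
cv2.imwrite('pics/b4.png',np.hstack([cv2.resize(c,(500,400),interpolation=cv2.INTER_CUBIC),cv2.copyMakeBorder(cv2.resize(w,(300,300)),0,100,0,0,0)]))"
```

```text
t 7.1 tray mm [-93.3  -6. ] z 24.8 yaw rel -0.0007 tilt [-0.0001  0.0001] w 0.012 F [ 1.4  0.3 -0.1]
near finger edge y +6 mm: tip above TCP 20.3 mm
near finger edge y +12 mm: tip above TCP 25.1 mm
near finger edge y +18 mm: tip above TCP 30.0 mm
t 7.15 tray mm [-93.3  -6. ] z 24.8 yaw rel -0.0007 tilt [-0.  0.] w 0.012 F [-0.4  0.1  0.1]
```

View pics/b4.png

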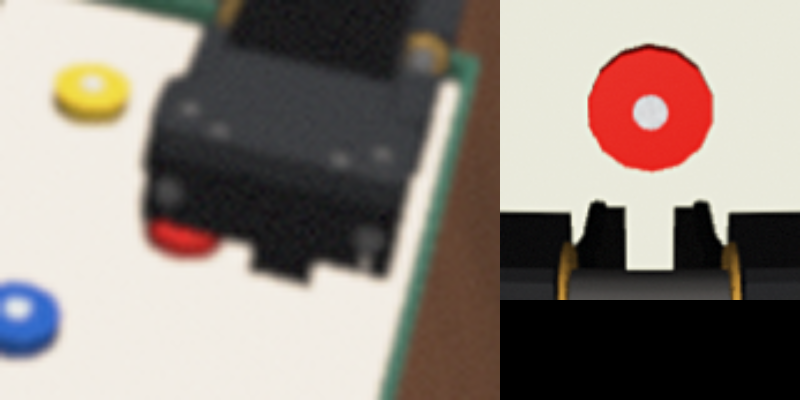

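Emit:
arm_command --commands "0.02 0 0 0 0 0 0.86; 0.05 0 0 0 0 0 0.86; 0.08 0 0 0 0 0 0.86; 0.1 0 0 0 0 0 0.86; 0.12 0 0 0 0 0 0.86; 0.12 0 0 0 0 0 0.86"

```text
time: 7.85
tcp_pos: [0.4655, 0.0392, 0.0248]
eef_rot: [-0.0, 0.991, -0.132, 0.0]
wrist_force: [0.1, 0.2, 1.1]
gripper_width: 0.0121
finger_force: 0.0
```

```bash
python3 -c "
from pl import *
st();wd()"
```

```text
t 7.85 tray mm [-74.8  -6. ] z 24.8 yaw rel -0.001 tilt [0.0001 0.0002] w 0.0121 F [0.1 0.2 1.1]
wrist red 1989 (np.int32(53), np.int32(52)) [-51.6  -5.4]
wrist yellow 1915 (np.int32(50), np.int32(54)) [ -6.6 -67.8]
wrist blue 1746 (np.int32(48), np.int32(52)) [-18.5  63.3]
```

It holds: the disc sits in the cradle 23 mm ahead of the TCP. I'll push red toward the gate.

Emit:
arm_command --commands "0.03 -0.003 0.005 0 0 0 0.86; 0.08 -0.006 0.005 0 0 0 0.86; 0.13 -0.01 0.005 0 0 0 0.86; 0.18 -0.013 0.005 0 0 0 0.86; 0.23 -0.017 0.005 0 0 0 0.86; 0.28 -0.021 0.005 0 0 0 0.86; 0.33 -0.025 0.005 0 0 0 0.86; 0.38 -0.029 0.005 0 0 0 0.86; 0.43 -0.033 0.005 0 0 0 0.86; 0.48 -0.037 0.005 0 0 0 0.86; 0.52 -0.037 0.005 0 0 0 0.86; 0.53 -0.037 0.005 0 0 0 0.86"

```text
time: 9.1
tcp_pos: [0.544, 0.0237, 0.024]
eef_rot: [-0.0, 0.991, -0.132, 0.0]
wrist_force: [-0.5, 0.1, 0.3]
gripper_width: 0.0123
finger_force: 0.1
```

```bash
python3 -c "
from pl import *
st();wd()"
```

```text
t 9.1 tray mm [ 5.  -0.5] z 24.0 yaw rel -0.001 tilt [0.0002 0.0002] w 0.0123 F [-0.5  0.1  0.3]
wrist red 376 (np.int32(52), np.int32(33)) [142.3 124. ]
wrist red 2022 (np.int32(53), np.int32(52)) [27.8  0.1]
```

Emit:
arm_command --commands "0.03 0 0 0 0 0 0.86; 0.07 0 0 0 0 0 0.86; 0.11 0 0 0 0 0 0.86; 0.14 0 0 0 0 0 0.86; 0.165 0 0 0 0 0 0.86; 0.175 0 0 0 0 0 0.86; 0.175 0 0 0 0 0 0.86; 0.175 0 0 0 0 0 0.86"

```text
time: 9.95
tcp_pos: [0.5685, 0.0171, 0.024]
eef_rot: [-0.0, 0.991, -0.132, -0.0]
wrist_force: [-0.7, 0.3, 1.0]
gripper_width: 0.0126
finger_force: 0.0
```

```bash
python3 -c "
from pl import *
st();wd()"
```

```text
t 9.95 tray mm [30.4 -0.5] z 24.0 yaw rel -0.0006 tilt [-0.0001  0.    ] w 0.0126 F [-0.7  0.3  1. ]
wrist red 254 (np.int32(43), np.int32(20)) [143.9 123.7]
wrist red 1511 (np.int32(46), np.int32(44)) [86.3 -0.1]
```

Red has dropped through. I'll retract, lift, turn 90° and set up on the rim side of yellow.

Emit:
arm_command --commands "-0.08 0 0 0 0 0 0.86; -0.2 0 -0.02 0 0 0 0.86; -0.27 0 -0.1 0 0 0 0.86; -0.27 0 -0.2 0 0 0 0.86; -0.27 0 -0.23 0 0 0 0.86"

```text
time: 10.5
tcp_pos: [0.5306, 0.0277, 0.0607]
eef_rot: [-0.0, 0.991, -0.132, 0.002]
wrist_force: [0.5, -0.7, 0.3]
gripper_width: 0.0121
finger_force: 0.0
```

Emit:
arm_command --commands "0 0.1 0 0 0 -0.09 0.86; 0 0.2 0 0 0 -0.18 0.86; 0 0.35 0 0 0 -0.27 0.86; 0 0.5 0 0 0 -0.36 0.86; 0.01 0.6 0 0 0 -0.45 0.86; 0.02 0.66 0 0 0 -0.54 0.86; 0.02 0.66 0 0 0 -0.63 0.86; 0.02 0.66 0 0 0 -0.72 0.86; 0.02 0.66 0 0 0 -0.8 0.86; 0.02 0.66 0 0 0 -0.8 0.86"

```text
time: 11.5
tcp_pos: [0.507, -0.069, 0.0588]
eef_rot: [0.0, 0.892, 0.451, 0.0]
wrist_force: [-0.2, -0.9, 0.9]
gripper_width: 0.0119
finger_force: 0.0
```

Emit:
arm_command --commands "0 0 0 0 0 -0.08 0.86; 0 0 0 0 0 -0.16 0.86; 0 0 0 0 0 -0.247 0.86; 0 0 0 0 0 -0.247 0.86; 0 0 0 0 0 -0.247 0.86"

```text
time: 12.0
tcp_pos: [0.5068, -0.0689, 0.0587]
eef_rot: [0.0, 0.796, 0.605, 0.0]
wrist_force: [0.2, 0.0, 0.2]
gripper_width: 0.0122
finger_force: 0.0
```

```bash
python3 -c "
from pl import *
st();discs('c1');wd()
T=camera('top');px=lambda a:(np.array(a)+.5)/1.5625-.5
print('cup base',tray(ray(T,px((320,240)),0))*1000,'rim',tray(ray(T,px((313,228)),.075))*1000)
v,u=np.nonzero(blobm:=cv2.inRange(cv2.cvtColor(T['image'],cv2.COLOR_RGB2HSV),(0,120,90),(8,255,255)))
q=np.array([tray(ray(T,(a,b),.012))*1000 for a,b in zip(u,v)]);k=(q[:,0]>50)&(q[:,0]<160)&(abs(q[:,1])<42);print('red in slot',k.sum(),q[k].mean(0),np.ptp(q[k],axis=0))"
```

```text
t 12.0 tray mm [ -6.8 -99.6] z 58.7 yaw rel 1.5636 tilt [0.0003 0.0001] w 0.0122 F [0.2 0.  0.2]
red 377 mid [ 55.6 -58.4] size [112. 143.] mean [ 64.6 -62.6]
yellow 207 mid [ -2.9 -68.5] size [94.1 30.9] mean [ -6.  -66.4]
blue 207 mid [-18.1  63.4] size [27.6 27.4] mean [-18.1  63.2]
wrist red 821 (np.int32(34), np.int32(35)) [83.8 -4.7]
wrist yellow 1484 (np.int32(46), np.int32(45)) [ -6.5 -67. ]
cup base [118.47280103 119.30413227] rim [115.18181325 118.72755151]
red in slot 168 [105.01292539  -0.17254351] [27.6510107  26.39031171]
```

Emit:
arm_command --commands "0 0 0.07 0 0 0 0.86; 0 0 0.15 0 0 0 0.86; 0 0 0.21 0 0 0 0.86; 0 0 0.231 0 0 0 0.86; 0 0 0.231 0 0 0 0.86; 0 0 0.231 0 0 0 0.86"

```text
time: 12.75
tcp_pos: [0.5065, -0.0686, 0.0237]
eef_rot: [-0.0, 0.794, 0.607, 0.0]
wrist_force: [0.2, -0.3, -0.1]
gripper_width: 0.012
finger_force: 0.0
```

Emit:
arm_command --commands "0.02 0 0 0 0 0 0.86; 0.06 0 0 0 0 0 0.86; 0.11 0 0 0 0 0 0.86; 0.16 0 0 0 0 0 0.86; 0.21 0 0 0 0 0 0.86; 0.26 0 0 0 0 0 0.86; 0.31 0 0 0 0 0 0.86; 0.36 0 0 0 0 0 0.86; 0.41 0 0 0 0 0 0.86; 0.46 0 0 0 0 0 0.86; 0.5 0 0 0 0 0 0.86; 0.51 0 0 0 0 0 0.86"

```text
time: 13.95
tcp_pos: [0.5268, 0.0061, 0.024]
eef_rot: [-0.0, 0.794, 0.608, 0.0]
wrist_force: [-0.1, 0.1, -0.6]
gripper_width: 0.0124
finger_force: 0.1
```

```bash
python3 -c "
from pl import *
st();wd()"
```

```text
t 13.95 tray mm [ -7.1 -22. ] z 24.0 yaw rel 1.5707 tilt [0.0001 0.0004] w 0.0124 F [-0.1  0.1 -0.6]
wrist red 1336 (np.int32(72), np.int32(54)) [133.8 111.8]
wrist red 1018 (np.int32(38), np.int32(39)) [80.1 11. ]
wrist yellow 2046 (np.int32(54), np.int32(52)) [-7.5  1.9]
wrist blue 2211 (np.int32(56), np.int32(56)) [-18.4  63.5]
```

Emit:
arm_command --commands "-0.05 0 0 0 0 0 0.86; -0.1 0 -0.03 0 0 0 0.86; -0.1 0 -0.12 0 0 0 0.86; -0.1 0 -0.21 0 0 0 0.86; -0.1 0 -0.23 0 0 0 0.86"

```text
time: 14.5
tcp_pos: [0.5241, -0.0094, 0.061]
eef_rot: [0.001, 0.794, 0.607, 0.001]
wrist_force: [0.3, -0.3, 1.6]
gripper_width: 0.0123
finger_force: 0.0
```

Emit:
arm_command --commands "0.02 -0.05 0 0 0 0.09 0.86; 0.06 -0.12 0 0 0 0.18 0.86; 0.12 -0.2 0 0 0 0.27 0.86; 0.18 -0.22 0 0 0 0.36 0.86; 0.24 -0.22 0 0 0 0.45 0.86; 0.258 -0.22 0 0 0 0.54 0.86; 0.258 -0.22 0 0 0 0.63 0.86; 0.258 -0.22 0 0 0 0.72 0.86; 0.258 -0.22 0 0 0 0.8 0.86; 0.258 -0.22 0 0 0 0.8 0.86"

```text
time: 15.5
tcp_pos: [0.5011, 0.0369, 0.0589]
eef_rot: [0.0, 0.999, 0.052, 0.0]
wrist_force: [-0.0, 0.3, 0.5]
gripper_width: 0.0121
finger_force: 0.0
```

Emit:
arm_command --commands "0 0 0 0 0 0.08 0.86; 0 0 0 0 0 0.16 0.86; 0 0 0 0 0 0.247 0.86; 0 0 0 0 0 0.247 0.86; 0 0 0 0 0 0.247 0.86"

```text
time: 16.0
tcp_pos: [0.501, 0.0368, 0.0586]
eef_rot: [-0.0, 0.992, -0.129, 0.0]
wrist_force: [-0.0, 0.2, 0.5]
gripper_width: 0.0119
finger_force: 0.0
```

```bash
python3 -c "
from pl import *
st();wd()"
```

```text
t 16.0 tray mm [-39.9   0.9] z 58.6 yaw rel 0.0054 tilt [0.0003 0.    ] w 0.0119 F [-0.   0.2  0.5]
wrist red 960 (np.int32(38), np.int32(36)) [91.3  0.1]
wrist yellow 1471 (np.int32(45), np.int32(46)) [-7.4  1.8]
wrist blue 1213 (np.int32(41), np.int32(42)) [-18.5  63.4]
```

Emit:
arm_command --commands "0 -0.006 0.07 0 0 0 0.86; 0 -0.006 0.15 0 0 0 0.86; 0 -0.006 0.21 0 0 0 0.86; 0 -0.006 0.231 0 0 0 0.86; 0 -0.006 0.231 0 0 0 0.86; 0 -0.006 0.231 0 0 0 0.86"

```text
time: 16.65
tcp_pos: [0.501, 0.0376, 0.0234]
eef_rot: [-0.0, 0.991, -0.132, -0.0]
wrist_force: [-0.3, -0.0, -0.4]
gripper_width: 0.0121
finger_force: 0.0
```

Emit:
arm_command --commands "0.02 0 0 0 0 0 0.86; 0.06 0 0 0 0 0 0.86; 0.1 0.002 0 0 0 0 0.86; 0.14 0.003 0 0 0 0 0.86; 0.18 0.005 0 0 0 0 0.86; 0.22 0.007 0 0 0 0 0.86; 0.26 0.008 0 0 0 0 0.86; 0.29 0.008 0 0 0 0 0.86; 0.3 0.008 0 0 0 0 0.86; 0.3 0.008 0 0 0 0 0.86"

```text
time: 17.65
tcp_pos: [0.5444, 0.0246, 0.0237]
eef_rot: [-0.0, 0.991, -0.132, -0.0]
wrist_force: [-0.0, -0.6, -0.6]
gripper_width: 0.0119
finger_force: 0.0
```

```bash
python3 -c "
from pl import *
st();wd()"
```

```text
t 17.65 tray mm [5.2 0.5] z 23.7 yaw rel -0.0008 tilt [-0.0001  0.0001] w 0.0119 F [-0.  -0.6 -0.6]
wrist red 368 (np.int32(41), np.int32(28)) [144.5 121.2]
wrist red 1401 (np.int32(45), np.int32(44)) [99.1 -0. ]
wrist yellow 2049 (np.int32(54), np.int32(52)) [28.1  0.8]
```

Emit:
arm_command --commands "0.03 0 0 0 0 0 0.86; 0.07 0 0 0 0 0 0.86; 0.11 0 0 0 0 0 0.86; 0.14 0 0 0 0 0 0.86; 0.165 0 0 0 0 0 0.86; 0.175 0 0 0 0 0 0.86; 0.175 0 0 0 0 0 0.86; 0.175 0 0 0 0 0 0.86"

```text
time: 18.5
tcp_pos: [0.5695, 0.0178, 0.0237]
eef_rot: [-0.0, 0.991, -0.132, -0.0]
wrist_force: [0.1, 0.0, 0.9]
gripper_width: 0.0123
finger_force: 0.0
```

```bash
python3 -c "
from pl import *
st();wd()"
```

```text
t 18.5 tray mm [31.1  0.4] z 23.7 yaw rel -0.0006 tilt [-0.0002  0.0001] w 0.0123 F [0.1 0.  0.9]
wrist red 236 (np.int32(44), np.int32(20)) [144.1 124.7]
wrist red 1417 (np.int32(45), np.int32(44)) [109.2  -0. ]
wrist yellow 1519 (np.int32(46), np.int32(43)) [84.7  0.8]
```

Yellow has dropped too. Next I set up on the far-left side of blue with the mirrored turn.

Emit:
arm_command --commands "-0.08 0 0 0 0 0 0.86; -0.2 0 -0.02 0 0 0 0.86; -0.27 0 -0.1 0 0 0 0.86; -0.27 0 -0.2 0 0 0 0.86; -0.27 0 -0.23 0 0 0 0.86"

```text
time: 19.05
tcp_pos: [0.5315, 0.0284, 0.0604]
eef_rot: [-0.0, 0.991, -0.132, 0.002]
wrist_force: [0.8, -0.2, 1.3]
gripper_width: 0.0122
finger_force: 0.0
```

Emit:
arm_command --commands "0 -0.1 0 0 0 0.09 0.86; -0.01 -0.2 0 0 0 0.18 0.86; -0.02 -0.35 0 0 0 0.27 0.86; -0.04 -0.5 0 0 0 0.36 0.86; -0.06 -0.6 0 0 0 0.45 0.86; -0.06 -0.64 0 0 0 0.54 0.86; -0.06 -0.64 0 0 0 0.63 0.86; -0.06 -0.64 0 0 0 0.72 0.86; -0.06 -0.64 0 0 0 0.8 0.86; -0.06 -0.64 0 0 0 0.8 0.86"

```text
time: 20.05
tcp_pos: [0.5413, 0.1172, 0.0476]
eef_rot: [0.016, 0.865, -0.5, -0.023]
wrist_force: [-0.0, -0.6, -1.7]
gripper_width: 0.0122
finger_force: 0.0
```

Emit:
arm_command --commands "0 0 0 0 0 0.08 0.86; 0 0 0 0 0 0.16 0.86; 0 0 0 0 0 0.247 0.86; 0 0 0 0 0 0.247 0.86; 0 0 0 0 0 0.247 0.86"

```text
time: 20.55
tcp_pos: [0.5405, 0.1161, 0.046]
eef_rot: [0.022, 0.76, -0.649, -0.019]
wrist_force: [0.1, -0.3, 0.5]
gripper_width: 0.0121
finger_force: 0.0
```

```bash
python3 -c "
from pl import *
st();wd();print(np.round(state()['q'],2))"
```

```text
t 20.55 tray mm [-22.5  87.7] z 46.0 yaw rel -1.149 tilt [-0.0579 -0.0095] w 0.0121 F [ 0.1 -0.3  0.5]
wrist red 980 (np.int32(37), np.int32(37)) [94.7  5.2]
wrist red 1126 (np.int32(58), np.int32(48)) [135.2 115.1]
wrist yellow 1019 (np.int32(37), np.int32(41)) [72.   5.2]
wrist blue 1543 (np.int32(46), np.int32(47)) [-18.1  62.8]
[-1.24  0.72  1.32  1.86 -0.73  1.24 -2.65]
```

The last joint hit its range, so the turn is incomplete and the tool is tilted, but nothing was touched. I'll undo it and use the other quarter turn instead, pushing with the back side of the fingers.

Emit:
arm_command --commands "0 0 -0.05 0 0 -0.09 0.86; 0 0 -0.1 0 0 -0.18 0.86; 0 0 -0.1 0 0 -0.27 0.86; 0 0 -0.1 0 0 -0.36 0.86; 0 0 -0.1 0 0 -0.45 0.86; 0 0 -0.1 0 0 -0.54 0.86; 0 0 -0.1 0 0 -0.63 0.86; 0 0 -0.1 0 0 -0.72 0.86; 0 0 -0.1 0 0 -0.8 0.86; 0 0 -0.1 0 0 -0.8 0.86; 0 0 -0.1 0 0 -0.8 0.86"

```text
time: 21.7
tcp_pos: [0.542, 0.1177, 0.0635]
eef_rot: [0.002, 0.994, -0.109, -0.027]
wrist_force: [1.6, 0.7, 0.1]
gripper_width: 0.0122
finger_force: 0.0
```

```bash
python3 -c "
from pl import *
st();wd(('blue',));print(np.round(state()['q'],2))"
```

```text
t 21.7 tray mm [-21.5  89.7] z 63.5 yaw rel 0.0448 tilt [-0.0548  0.0012] w 0.0122 F [1.6 0.7 0.1]
wrist blue 1008 (np.int32(42), np.int32(39)) [-18.2  63.3]
[-1.13  0.49  1.09  1.85 -0.48  1.16 -1.66]
```

```bash
cat >> pl.py <<'E'
def go(x,y,z,yaw):
    "print tool-frame shift and turn, in shares, from the measured pose to a tray pose (m, level tool)"
    s=state();q=s["eef_rot"];R=Ro.from_quat([q[1],q[2],q[3],q[0]]).as_matrix(); a=P[2]+yaw
    c,n=np.cos(P[2]),np.sin(P[2]); X=np.array([P[0]+c*x-n*y,P[1]+n*x+c*y,z])
    ca,sa=np.cos(a),np.sin(a); G=np.array([[ca,sa,0],[sa,-ca,0],[0,0,-1.]])
    print("shift",(R.T@(X-s["tcp_pos"])/.15).round(3),"turn",(Ro.from_matrix(R.T@G).as_rotvec()/1.5).round(3))
E
python3 -c "
from pl import *
go(-.0184,.0965,.06,0.0); go(-.0184,.0965,.06,.8)"
```

```text
shift [ 0.024 -0.046  0.019] turn [0.009 0.036 0.03 ]
shift [ 0.024 -0.046  0.019] turn [-0.006  0.037 -0.503]
```

Emit:
arm_command --commands "0.01 -0.02 0 0 0.01 -0.09 0.86; 0.02 -0.04 0 0 0.02 -0.18 0.86; 0.024 -0.046 0 -0.002 0.03 -0.27 0.86; 0.024 -0.046 0.01 -0.004 0.037 -0.36 0.86; 0.024 -0.046 0.019 -0.006 0.037 -0.45 0.86; 0.024 -0.046 0.019 -0.006 0.037 -0.503 0.86; 0.024 -0.046 0.019 -0.006 0.037 -0.503 0.86; 0.024 -0.046 0.019 -0.006 0.037 -0.503 0.86"

```text
time: 22.55
tcp_pos: [0.5464, 0.1229, 0.059]
eef_rot: [0.002, 0.965, 0.264, -0.001]
wrist_force: [-0.3, -0.0, -0.2]
gripper_width: 0.012
finger_force: 0.0
```

```bash
python3 -c "
from pl import *
st();print(np.round(state()['q'],2));go(-.0184,.0965,.06,1.5708)"
```

```text
t 22.55 tray mm [-18.5  95.9] z 59.0 yaw rel 0.7984 tilt [-0.0016 -0.0035] w 0.012 F [-0.3 -0.  -0.2]
[-1.07  0.39  0.93  1.88 -0.35  1.05 -1.03]
shift [ 0.003 -0.002 -0.007] turn [ 0.001  0.003 -0.515]
```

Emit:
arm_command --commands "0 0 0 0 0.002 -0.09 0.86; 0 0 0 0.001 0.003 -0.18 0.86; 0 0 0 0.001 0.003 -0.27 0.86; 0.003 -0.002 0 0.001 0.003 -0.36 0.86; 0.003 -0.002 0 0.001 0.003 -0.45 0.86; 0.003 -0.002 -0.003 0.001 0.003 -0.515 0.86; 0.003 -0.002 -0.003 0.001 0.003 -0.515 0.86; 0.003 -0.002 -0.003 0.001 0.003 -0.515 0.86"

```text
time: 23.35
tcp_pos: [0.5466, 0.1233, 0.0592]
eef_rot: [-0.0, 0.794, 0.608, -0.0]
wrist_force: [-0.1, -0.1, 0.3]
gripper_width: 0.0123
finger_force: 0.0
```

```bash
python3 -c "
from pl import *
st();wd();discs(None,('blue',));print(np.round(state()['q'],2));go(-.0184,.0975,.0237,1.5708)"
```

```text
t 23.35 tray mm [-18.5  96.4] z 59.2 yaw rel 1.5699 tilt [-0.0005  0.0003] w 0.0123 F [-0.1 -0.1  0.3]
wrist red 2051 (np.int32(67), np.int32(73)) [129.4 110.1]
wrist red 155 (np.int32(14), np.int32(18)) [95.8 30.2]
wrist blue 158 (np.int32(21), np.int32(9)) [-19.3  77.5]
blue 203 mid [-18.1  62.6] size [27.6 25.8] mean [-18.2  62.9]
[-0.94  0.33  0.76  1.88 -0.27  1.03 -0.33]
shift [0.008 0.001 0.236] turn [-0.  0.  0.]
```

Emit:
arm_command --commands "0.005 0 0.07 0 0 0 0.86; 0.007 0 0.15 0 0 0 0.86; 0.007 0 0.21 0 0 0 0.86; 0.007 0 0.236 0 0 0 0.86; 0.007 0 0.236 0 0 0 0.86; 0.007 0 0.236 0 0 0 0.86"

```text
time: 24.05
tcp_pos: [0.5468, 0.1242, 0.0234]
eef_rot: [-0.0, 0.793, 0.609, -0.0]
wrist_force: [-0.2, 0.3, -0.2]
gripper_width: 0.0125
finger_force: 0.0
```

Emit:
arm_command --commands "-0.02 0 0 0 0 0 0.86; -0.05 0 0 0 0 0 0.86; -0.08 0 0 0 0 0 0.86; -0.11 0 0 0 0 0 0.86; -0.14 0 0 0 0 0 0.86; -0.16 0 0 0 0 0 0.86; -0.16 0 0 0 0 0 0.86"

```text
time: 24.75
tcp_pos: [0.5406, 0.1006, 0.0238]
eef_rot: [-0.0, 0.793, 0.609, -0.0]
wrist_force: [0.6, 0.3, -0.5]
gripper_width: 0.0117
finger_force: 0.0
```

```bash
python3 -c "
from pl import *
st();discs('d1',('blue',));wd(('blue',))"
```

```text
t 24.75 tray mm [-18.4  72.9] z 23.8 yaw rel 1.5738 tilt [-0.0005  0.0003] w 0.0117 F [ 0.6  0.3 -0.5]
blue 5 mid [-15.1  36.8] size [6.4 1.6] mean [-15.1  36.8]
wrist blue 438 (np.int32(27), np.int32(22)) [-19.   42.4]
```

View pics/d1.png

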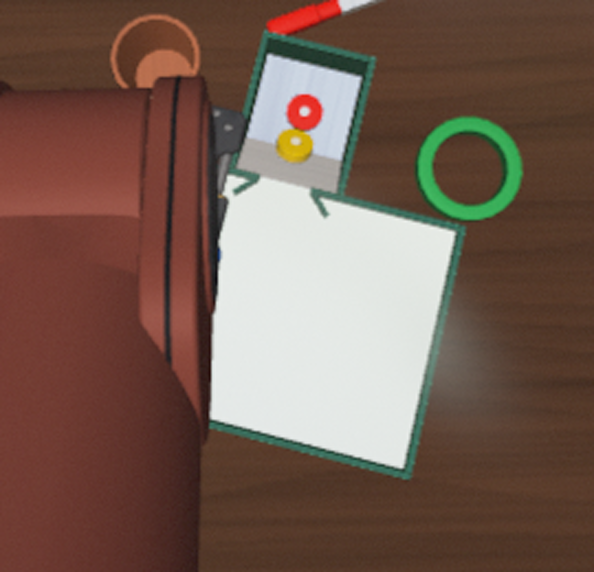

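The top view shows red at (304,111) and yellow at (294,146) in the slot. The tape and cup stand untouched. A sliver of blue at the arm's edge (218,255) fits with it having moved along with the fingers, so I continue.

Emit:
arm_command --commands "-0.02 0 0 0 0 0 0.86; -0.06 0 0 0 0 0 0.86; -0.11 0 0 0 0 0 0.86; -0.16 0 0 0 0 0 0.86; -0.21 0 0 0 0 0 0.86; -0.26 0 0 0 0 0 0.86; -0.3 0 0 0 0 0 0.86; -0.32 0 0 0 0 0 0.86; -0.328 0 0 0 0 0 0.86; -0.328 0 0 0 0 0 0.86"

```text
time: 25.85
tcp_pos: [0.528, 0.0537, 0.0238]
eef_rot: [-0.0, 0.793, 0.609, -0.0]
wrist_force: [-0.9, -0.8, 0.1]
gripper_width: 0.0119
finger_force: 0.0
```

Emit:
arm_command --commands "0.05 0 0 0 0 0 0.86; 0.12 0 -0.03 0 0 0 0.86; 0.12 0 -0.12 0 0 0 0.86; 0.12 0 -0.21 0 0 0 0.86; 0.12 0 -0.235 0 0 0 0.86; 0.12 0 -0.235 0 0 0 0.86"

```text
time: 26.45
tcp_pos: [0.5334, 0.0711, 0.0603]
eef_rot: [-0.0, 0.793, 0.609, 0.001]
wrist_force: [0.4, 0.3, -0.4]
gripper_width: 0.0121
finger_force: 0.0
```

```bash
python3 -c "
from pl import *
st();discs(None,('blue',));wd(('blue',));print(np.round(state()['q'],2))
go(-.052,.001,.059,.8)"
```

```text
t 26.45 tray mm [-17.6  42.5] z 60.3 yaw rel 1.5744 tilt [0.0014 0.0014] w 0.0121 F [ 0.4  0.3 -0.4]
blue none 0
wrist blue 294 (np.int32(26), np.int32(14)) [-18.3  -8.5]
[-0.9   0.29  0.79  1.93 -0.24  1.02 -0.26]
shift [-0.273 -0.225  0.   ] turn [-0.001 -0.     0.516]
```

Emit:
arm_command --commands "0 -0.06 0 0 0 0.09 0.86; -0.04 -0.15 0 0 0 0.18 0.86; -0.1 -0.22 0 0 0 0.27 0.86; -0.18 -0.225 0 0 0 0.36 0.86; -0.25 -0.225 0 0 0 0.45 0.86; -0.273 -0.225 0 0 0 0.516 0.86; -0.273 -0.225 0 0 0 0.516 0.86"

```text
time: 27.25
tcp_pos: [0.4889, 0.0395, 0.0587]
eef_rot: [-0.0, 0.965, 0.264, -0.001]
wrist_force: [-0.7, 0.8, 0.1]
gripper_width: 0.0123
finger_force: 0.0
```

Emit:
arm_command --commands "0 0 0 0 0 0.09 0.86; 0 0 0 0 0 0.18 0.86; 0 0 0 0 0 0.27 0.86; 0 0 0 0 0 0.36 0.86; 0 0 0 0 0 0.45 0.86; 0 0 0 0 0 0.533 0.86; 0 0 0 0 0 0.533 0.86; 0 0 0 0 0 0.533 0.86"

```text
time: 28.05
tcp_pos: [0.4894, 0.0403, 0.0589]
eef_rot: [0.0, 0.992, -0.128, -0.0]
wrist_force: [-0.8, 1.1, 0.4]
gripper_width: 0.0123
finger_force: 0.0
```

```bash
python3 -c "
from pl import *
st();wd();print(np.round(state()['q'],2))
go(-.052,.0005,.0237,0)"
```

```text
t 28.05 tray mm [-52.    1.3] z 58.9 yaw rel 0.0068 tilt [-0.0008 -0.0002] w 0.0123 F [-0.8  1.1  0.4]
wrist red 327 (np.int32(36), np.int32(12)) [89.2  0.1]
wrist yellow 940 (np.int32(39), np.int32(31)) [73.3  0.9]
wrist blue 1395 (np.int32(45), np.int32(44)) [-18.2   0.9]
[-1.17  0.25  1.13  2.05 -0.26  1.01 -1.74]
shift [0.    0.005 0.235] turn [0.    0.    0.004]
```

Emit:
arm_command --commands "0 0.002 0.07 0 0 0.004 0.86; 0 0.002 0.15 0 0 0.004 0.86; 0 0.002 0.21 0 0 0.004 0.86; 0 0.002 0.235 0 0 0.004 0.86; 0 0.002 0.235 0 0 0.004 0.86; 0 0.002 0.235 0 0 0.004 0.86"

```text
time: 28.7
tcp_pos: [0.4894, 0.0395, 0.0235]
eef_rot: [0.0, 0.991, -0.134, -0.0]
wrist_force: [0.2, -0.1, 0.7]
gripper_width: 0.012
finger_force: 0.0
```

Emit:
arm_command --commands "0.02 0 0 0 0 0 0.86; 0.06 0 0 0 0 0 0.86; 0.1 0 0 0 0 0 0.86; 0.15 0.001 0 0 0 0 0.86; 0.2 0.002 0 0 0 0 0.86; 0.25 0.003 0 0 0 0 0.86; 0.3 0.004 0 0 0 0 0.86; 0.34 0.004 0 0 0 0 0.86; 0.37 0.004 0 0 0 0 0.86; 0.38 0.004 0 0 0 0 0.86; 0.38 0.004 0 0 0 0 0.86"

```text
time: 29.8
tcp_pos: [0.5442, 0.024, 0.0237]
eef_rot: [0.0, 0.991, -0.134, -0.0]
wrist_force: [-0.5, 0.8, 0.4]
gripper_width: 0.0121
finger_force: 0.0
```

```bash
python3 -c "
from pl import *
st();wd()"
```

```text
t 29.8 tray mm [ 5.2 -0.2] z 23.7 yaw rel -0.0051 tilt [-0.0006  0.0001] w 0.0121 F [-0.5  0.8  0.4]
wrist red 339 (np.int32(38), np.int32(31)) [143.9 119.4]
wrist red 1392 (np.int32(44), np.int32(44)) [105.6  -0.3]
wrist yellow 1525 (np.int32(47), np.int32(44)) [82.2  0.6]
wrist blue 1995 (np.int32(54), np.int32(52)) [28.7  0.1]
```

Emit:
arm_command --commands "0.03 0 0 0 0 0 0.86; 0.07 0 0 0 0 0 0.86; 0.11 0 0 0 0 0 0.86; 0.14 0 0 0 0 0 0.86; 0.165 0 0 0 0 0 0.86; 0.175 0 0 0 0 0 0.86; 0.175 0 0 0 0 0 0.86; 0.175 0 0 0 0 0 0.86"

```text
time: 30.65
tcp_pos: [0.5694, 0.0171, 0.0237]
eef_rot: [-0.0, 0.991, -0.134, -0.0]
wrist_force: [-0.0, 0.7, 0.3]
gripper_width: 0.0123
finger_force: 0.0
```

Emit:
arm_command --commands "-0.08 0 0 0 0 0 0.86; -0.25 0 -0.02 0 0 0 0.86; -0.45 0 -0.1 0 0 0 0.86; -0.6 0 -0.3 0 0 0 0.86; -0.7 0 -0.6 0 0 0 0.86; -0.75 0 -0.7 0 0 0 0.86; -0.75 0 -0.75 0 0 0 0.86; -0.75 0 -0.75 0 0 0 0.86"

```text
time: 31.45
tcp_pos: [0.4608, 0.0488, 0.1369]
eef_rot: [-0.003, 0.991, -0.133, -0.0]
wrist_force: [-0.4, -0.1, 0.9]
gripper_width: 0.012
finger_force: 0.0
```

```bash
python3 -c "
from pl import *
st();wd();discs()
T=camera('top')['image'][100:230,180:370,::-1];S=camera('side')['image'][150:260,170:300,::-1]
cv2.imwrite('pics/e1.png',np.hstack([cv2.resize(T,(440,300),interpolation=cv2.INTER_CUBIC),cv2.resize(S,(355,300),interpolation=cv2.INTER_CUBIC)]))"
```

```text
t 31.45 tray mm [-81.8   2. ] z 136.9 yaw rel -0.0024 tilt [0.0002 0.0065] w 0.012 F [-0.4 -0.1  0.9]
wrist yellow 410 (np.int32(28), np.int32(19)) [84.   1.6]
wrist blue 455 (np.int32(29), np.int32(19)) [66.1 -0.6]
red 5988 mid [ 1.7 -0.2] size [267.5 259.6] mean [-89.7 -15.9]
yellow 185 mid [94.9  1.8] size [25.8 26.6] mean [94.5  1.9]
blue 155 mid [71.1 -0.8] size [21.  26.1] mean [70.9 -0.8]
```

View pics/e1.png

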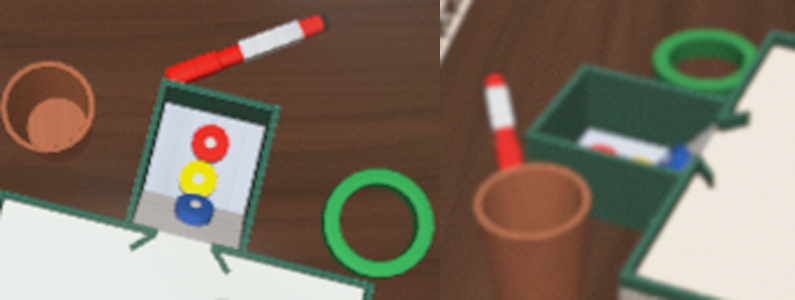

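All three discs are past the gate: red at (210,143), yellow at (197,180), blue at (194,210) leaning on the ramp's foot. The pen, tape and cup look undisturbed. I'll check whether blue is still sliding.

Emit:
arm_command --commands "0 0 0 0 0 0 0.86; 0 0 0 0 0 0 0.86; 0 0 0 0 0 0 0.86; 0 0 0 0 0 0 0.86; 0 0 0 0 0 0 0.86; 0 0 0 0 0 0 0.86; 0 0 0 0 0 0 0.86; 0 0 0 0 0 0 0.86; 0 0 0 0 0 0 0.86; 0 0 0 0 0 0 0.86"

```text
time: 32.65
tcp_pos: [0.461, 0.0471, 0.1363]
eef_rot: [-0.0, 0.991, -0.134, -0.0]
wrist_force: [0.2, 0.1, -0.4]
gripper_width: 0.0122
finger_force: 0.0
```

```bash
python3 -c "
from pl import *
st();discs(None,('yellow','blue'))
T=camera('top');S=camera('side')
for n,a,b in(('blue',(194,210),(680,157)),('yellow',(197,180),(645,162))):
    A=blob(T,n,np.array(a)*[190/440,130/300]+[180,100],9);B=blob(S,n,(np.array(b)-[440,0])*[130/355,110/300]+[170,150],8)
    print(n,A,B)
    if A is not None and B is not None: X=tri([T,S],[A,B]);print((tray(X)*1000).round(1),X[2].round(4))"
```

```text
t 32.65 tray mm [-81.2   0.4] z 136.3 yaw rel -0.0048 tilt [-0.0006  0.0003] w 0.0122 F [ 0.2  0.1 -0.4]
yellow 185 mid [94.9  1.8] size [25.8 26.6] mean [94.5  1.9]
blue 156 mid [71.1 -0.8] size [21.  26.1] mean [70.9 -0.8]
blue [263.5 190.5] [256.5 207. ]
[72.8 -1.3] 0.0335
yellow [265. 177.] [243.5 208.5]
[97.7  1.7] 0.0246
```

```bash
python3 -c "
from plant import *
print(close_job())"
```

```text
the job is handed in; nothing more can be done
None
```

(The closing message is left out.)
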